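Flip the status flag of the loaded station

ROBOT

A 6-joint arm with a two-finger parallel gripper is mounted at the origin on a cart in front of the work surface, level with it; the furniture and walls round the work are solid. World frame = base frame: x ahead of the robot, y to its left, z up, the work surface at z = 0. Lengths are in mm, angles in rad, forces in N, time in s.
With the tool pointing down it reaches from about 350 to 975 mm from the base axis. Payload 7.1 kg.
Tool frame: the origin (TCP) lies between the finger pads; the fingertips stand 19 mm ahead of it and the grasp point (between the pads) is the TCP (ctrl.finger_overhang is the distance from the TCP to the fingertips, in mm); z points along the fingers, y is the line along which they close (so a half turn about z gives the same grasp; the last joint's range is limited). The gripper opens to 88 mm and grips with 3 to 60 N. Pads are 20 mm wide; open, the fingers measure 115 mm over their backs; the gripper's body (75 mm by 178 mm) begins 61 mm behind the grasp point.
Start: joints at [-1.233, 0.423, 1.63, -0, 1.089, -0.019], TCP at [218.315, -585.614, 241.675] pointing down, gripper open.
Joint ranges: [-3, 3], [-0.9, 2.11], [0.09, 2.58], [-1.31, 4.45], [0.11, 2.69], [-2.54, 2.54]. Speed limits (rad/s): [2.39, 2.39, 3.01, 3.14, 3.14, 3.14].

INTERFACE

Orientations are given as a rotation vector (axis times angle).
In Python, from workcell import ctrl gives the robot as it stands. The module is installed in compiled form; this text tells all that it offers.
- The arm moves only by the tool arm_command, never from a script. Its argument "rows" is one flat list of numbers, 7 for each row, row after row: the turn, a rotation vector about the tool's x, y, z scaled (see below), then the shift along the tool's x, y, z scaled (see below), then the opening, from -1 (shut) to 1 (fully open). A call has 1 to 5 rows; each row is the pose to reach, as a shift and turn from the pose commanded when the call began, along the tool's axes at that moment, turning the shorter way round; what a row does not reach only later rows make up. The controller multiplies each number of a shift by 80 mm and each number of a turn by 180 degrees. A row lasts 1/10 s, in which the tool goes at most 50 mm and 8.59 degrees, less where a joint would pass 70% of its speed; a pose out of reach is approached as far as the arm can. A call with a number of a shift or a turn outside -1 to 1 is refused whole. A call with a gripper value outside its range is refused whole. The fingers move at their own pace and stop on an object; the grip force is fixed at half the most. Time passes only in rows, so rows that repeat a pose let the fingers close. It gives the time, the measured TCP pose, the force, the opening and the grip force at its end, in the units of the state.
- ctrl.get_obs(): the state, without advancing time (a new reading comes with each control period).
- ctrl.get_image(name): name is "scene" or "top" or "wrist"; returns (picture, depth): 420x560x3 uint8, red, green, blue; 420x560 float32, mm along the optical axis (not along the pixel's ray), 0 where there is no reading.
- ctrl.camera_params(name): a dict with "camera_matrix" (3x3 intrinsics, pixels), "world_to_cam" (4x4, takes a point from world to camera coordinates); the wrist camera has in their place "tool_from_camera" (4x4, takes a point from camera to tool coordinates, whose origin is the TCP and whose axes are the flange's). Camera axes: x right, y down, z forward; pixel columns grow to the right and rows downward; lengths in mm; the calibration is good to about 2 mm. A picture is of the moment at which its call begins: read the wrist's pose just before it. camera_params takes no time and is no camera call.
- ctrl.close_job(): hands the job in; it is judged then, once.
The state is a dict: "t": time; "qpos": joint angles; "qvel": joint speeds; "joint_torque": joint torques, N m; "ee_pos": TCP position; "orientation": TCP orientation; "ft_force": force on the tool from outside, world axes, zero at the start; "moment": the same for the moment, N m; "width": finger opening in mm; "grasp_force": force on a finger pad.
Only numpy, scipy, OpenCV 4.12 (cv2) and the standard library are available. Lean on these libraries where they do the work, as an engineer would, in place of code of your own. Each camera call takes 0.05 s, during which the arm holds its last target. There are 200 camera calls.

TASK

Two small test stations stand on the worktop, each with a hinged status flag that shows red. On the station whose nest holds the steel setting block, gently flip the flag right over its pivot with your fingertips, until it lies flat on the other side and shows its green face. Only press and push: squeeze and lift nothing, and leave the block in its nest, the other station's flag and the things standing around as they are.

Things in the scene. Friction and masses are not known exactly. Their poses are not given: they have to be found in the camera images.
- loaded_station: test station whose nest holds the steel setting block; fixed. Aluminium base plate 122 (x) x 130 (y) x 10 mm; origin at the centre of its underside, on the worktop; z up. The nest (black rim 6 mm high, outside 34 x 57 mm) is centred at x = -34 mm, y = 0. The flag's pivot runs along the station's x axis at x = +24 mm, y = 0, 65 mm above the worktop
- empty_station: the other test station, of the same make and size, its nest empty; fixed; same origin and axes
- loaded_flag (a joint): angle of the loaded station's flag, rad: 0 = paddle level on the station's -y side, red up; pi/2 = paddle straight up; pi = paddle level on the +y side, green up (stops at 0 and pi; starts at 0 to 0.3). The hinge is stiff: the flag stays at whatever angle it is left; it takes 0.02 to 0.06 N m to turn
- empty_flag (a joint): angle of the empty station's flag, the same kind; to be left alone
- loaded_flag_pivot (a point): centre of the loaded station's flag pivot, 65 mm above the worktop, axes as the station's. It lies between two grey cheeks: inner faces at x = +-28.5 mm from here, 5 mm thick, y from -19 to +19 mm, tops 76 mm above the worktop
- loaded_flag_tip (a point): middle of the outer edge of the loaded station's flag paddle, 64 mm from the pivot axis. The paddle is a plate 5 mm thick and 50 mm wide (along x), 8 to 64 mm from the axis, its middle plane through the axis; smooth, slippery enamel
- loaded_flag_tail (a point): middle of the end of the flag's black thumb tail, 44 mm from the pivot axis, opposite to the paddle and in its plane (on the +y side at joint 0); 24 mm wide, 5 mm thick. Pressing the tail down raises the paddle; free space under it down to the base plate
- empty_flag_pivot (a point): centre of the empty station's flag pivot
- empty_flag_tip (a point): middle of the outer edge of the empty station's flag paddle, 64 mm from its pivot
- setting_block: steel setting block, 22 x 45 x 14 mm, loose, lying in the loaded station's nest; origin at the centre of its underside, 10 mm above the worktop
- red_vial: sample vial with red cap, 21 mm across and 46 mm tall, loose, standing; origin at the centre of its foot
- black_loupe: black stand loupe, 36 mm across and 32 mm tall, loose; origin at the centre of its foot
- blue_cup: blue suction cup with brass stem, 25 mm across and 30 mm tall, loose; origin at the centre of its foot
Mind the look-alikes: they are no part of the job. What is shaped like the loaded_station but purple is not meant.

How it is judged:
By the outcome, as a careful person would: the job done as asked, in the order asked, and still so for the second after the job is handed in, with the robot touching nothing.
It also fails if it takes over 53 s, if anything falls off the work surface, if the arm or the gripper's body presses on something with over 40 N, if the wrist force passes 120 N, or if a joint passes its speed limit or range.

## Working session

There is one attempt and no reset: what is moved stays moved. The work goes in short steps, Python scripts to look and compute and a tool call to move; the robot and the scene stay as the last step left them, time stands still between calls to the robot, and variables do not carry over. Pictures are saved under pics/ and viewed, at most 10 in all, crops included, and the job is handed in when it is done.

Besides the shell and the picture viewer there is one more tool, called after ">>>" as a command line: name --argument value ..., lists and objects as JSON in quotes. arm_command: Moves the arm, as the interface text tells. Shifts and turns lie within -1 to 1; 1 stands for 80 mm of shift or 180 degrees of turn. Its arguments: {"type":"object","properties":{"rows":{"type":"array","items":{"type":"number"}}},"required":["rows"]}

```bash
mkdir -p pics
cat > h.py <<'E'
import numpy as np, cv2
from workcell import ctrl
def grab(n,tag):
    im,d=ctrl.get_image(n); np.savez(f'{tag}.npz',im=im,d=d)
    cv2.imwrite(f'pics/{tag}.png',im[:,:,::-1]); return im,d
def pts(n,d):
    p=ctrl.camera_params(n);K=p['camera_matrix'];T=np.linalg.inv(p['world_to_cam'])
    v,u=np.mgrid[:d.shape[0],:d.shape[1]]
    c=np.stack([(u-K[0,2])/K[0,0]*d,(v-K[1,2])/K[1,1]*d,d,np.ones_like(d)],-1)
    return (c@T.T)[...,:3]
E
python3 - <<'E'
from h import *
o=ctrl.get_obs();print({k:np.round(v,3) for k,v in o.items()})
a,_=grab('top','top1');b,_=grab('scene','scene1')
for n in('top','scene'):print(ctrl.camera_params(n))
E
```

```text
{'t': np.float64(0.0), 'qpos': array([-1.233,  0.424,  1.631,  0.   ,  1.089, -0.019]), 'qvel': array([ 0.   ,  0.   ,  0.   ,  0.001, -0.001,  0.001]), 'joint_torque': array([-0.0000e+00, -5.4463e+01, -2.7366e+01,  6.4000e-02,  2.3000e-02,
       -0.0000e+00]), 'ee_pos': array([ 218.145, -585.131,  240.9  ]), 'orientation': array([-3.09 , -0.557,  0.   ]), 'ft_force': array([0.22 , 0.5  , 0.277]), 'moment': array([-0.006,  0.017, -0.023]), 'grasp_force': np.float64(0.0), 'width': np.float64(87.689)}
{'camera_matrix': array([[486.48624701,   0.        , 282.52002241],
       [  0.        , 486.48624701, 211.05159491],
       [  0.        ,   0.        ,   1.        ]]), 'world_to_cam': array([[-1.34696101e-01, -9.90886591e-01, -8.51059705e-04,
         5.33340637e+01],
       [-9.32455050e-01,  1.27043700e-01, -3.38212178e-01,
         4.90581326e+02],
       [ 3.35238034e-01, -4.47622869e-02, -9.41069497e-01,
         1.03003448e+03],
       [ 0.00000000e+00,  0.00000000e+00,  0.00000000e+00,
         1.00000000e+00]])}
{'camera_matrix': array([[449.75020765,   0.        , 281.28418016],
       [  0.        , 449.75020765, 210.60590625],
       [  0.        ,   0.        ,   1.        ]]), 'world_to_cam': array([[-3.79822014e-01, -9.24987181e-01,  1.15738117e-02,
         2.06303383e+02],
       [-7.19242535e-01,  2.87424001e-01, -6.32516892e-01,
         4.06097244e+02],
       [ 5.81743426e-01, -2.48568217e-01, -7.74460088e-01,
         9.63615919e+02],
       [ 0.00000000e+00,  0.00000000e+00,  0.00000000e+00,
         1.00000000e+00]])}
```

View pics/top1.png

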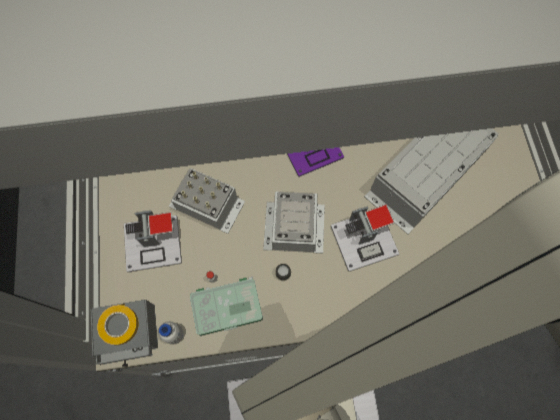

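View pics/scene1.png

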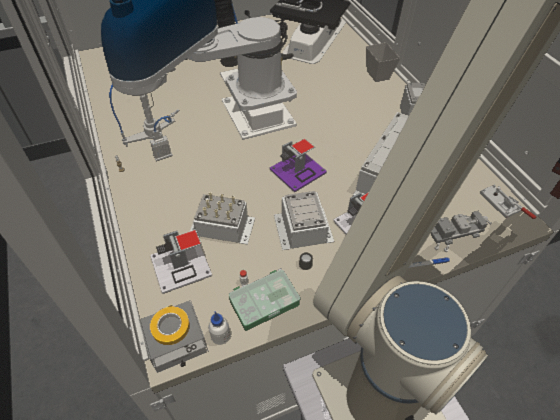

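The top view shows two stations: left at about (152,242) and right at about (365,237), with a purple look-alike at (315,158). The right-hand nest at (371,251) looks filled. I'll zoom in on both and measure.

Run:
```python
from h import *
z=np.load('top1.npz');im,d=z['im'],z['d'];P=pts('top',d)
c=lambda x,y:cv2.resize(im[y:y+85,x:x+85],(400,400),interpolation=cv2.INTER_CUBIC)
cv2.imwrite('pics/crop1.png',np.hstack([c(110,195),c(325,195)])[:,:,::-1])
hsv=cv2.cvtColor(im,cv2.COLOR_RGB2HSV)
red=((hsv[...,0]<8)|(hsv[...,0]>172))&(hsv[...,1]>150)&(hsv[...,2]>100)
n,l,s,ce=cv2.connectedComponentsWithStats(red.astype(np.uint8))
for i in range(1,n):
    if s[i,4]<60: continue
    p=P[l==i];bx=cv2.minAreaRect(p[:,:2].astype(np.float32))
    print('red',ce[i],s[i,4],np.median(p,0),bx); 
    A=np.c_[p[:,:2]-p[:,:2].mean(0),np.ones(len(p))];print('plane',np.linalg.lstsq(A,p[:,2],rcond=None)[0])
# base plate: z near 10 in station region
for x0,y0,x1,y1 in((115,200,190,280),(325,195,405,280)):
    m=np.zeros(d.shape,bool);m[y0:y1,x0:x1]=1
    m&=(P[...,2]>6)&(P[...,2]<14)&(d>0)
    n,l,s,ce=cv2.connectedComponentsWithStats(m.astype(np.uint8));i=1+np.argmax(s[1:,4])
    p=P[m]; q=P[l==i]
    print('plate',len(p),cv2.minAreaRect(q[:,:2].astype(np.float32)),np.median(q[:,2]))
```

```text
red [379.21079692 216.94087404] 389 [ 453.69265605 -233.66462299   71.8676073 ] ((454.6390075683594, -233.9274444580078), (45.065208435058594, 48.30921936035156), 9.35441780090332)
plane [ 2.03683989e-02 -1.37012284e-01  7.17561919e+01]
red [160.1618799  223.15143603] 383 [507.98048773 269.74421593  66.70587172] ((320.2505798339844, 173.08580017089844), (482.1392822265625, 59.26144027709961), 27.174301147460938)
plane [-1.98424673 -0.94126387 77.96085605]
plate 1594 ((482.4638671875, 306.18865966796875), (122.95801544189453, 130.13510131835938), 1.4916280508041382) 9.302766526760252
plate 1560 ((422.2569274902344, -202.1141357421875), (122.50939178466797, 130.4476776123047), 10.984607696533203) 9.53762252063143
```

View pics/crop1.png

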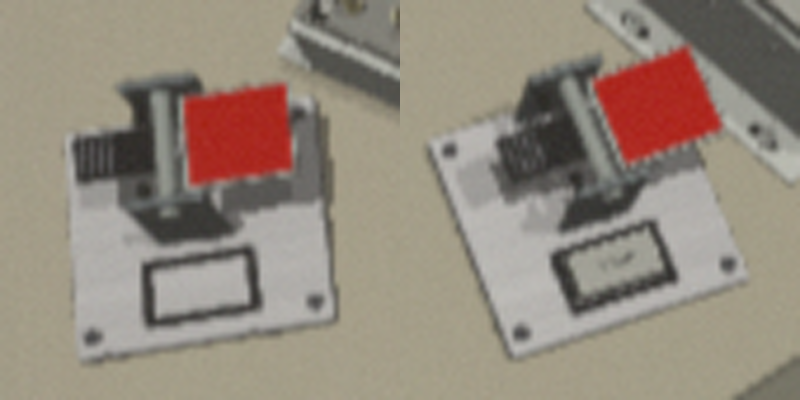

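```bash
cat >> h.py <<'E'
from scipy.spatial.transform import Rotation as Ro
C=np.array([422.3,-202.1,0]);YAW=np.radians(10.98)
S=Ro.from_euler('z',YAW)
GOAL=Ro.from_matrix(S.as_matrix()@np.array([[0,1,0],[1,0,0],[0,0,-1]]).T)  # tool y = station x, z down
PIV=C+S.apply([24,0,65])
def go(y,z,x=0):
    "numbers to put the fingertip at y,z (x) in station axes about the pivot column; z above worktop"
    o=ctrl.get_obs();R=Ro.from_rotvec(o['orientation'])
    t=PIV*[1,1,0]+S.apply([x,y,z+ctrl.finger_overhang])
    print('tip now(stn)',np.round(S.inv().apply(o['ee_pos']-PIV*[1,1,0])-[0,0,ctrl.finger_overhang],1),'F',np.round(o['ft_force'],1),'w',round(float(o['width']),1),'t',round(float(o['t']),2))
    print('turn/pi',np.round((R.inv()*GOAL).as_rotvec()/np.pi,3),'shift/80',np.round(R.inv().apply(t-o['ee_pos'])/80,3))
E
python3 - <<'E'
from h import *
z=np.load('top1.npz');d=z['d'];P=pts('top',d).reshape(-1,3)
P=P[d.ravel()>0]
for c,y in((C,10.98),([482.5,306.2,0],1.49)):
    q=Ro.from_euler('z',np.radians(y)).inv().apply(P-c)
    m=(abs(q[:,0]+34)<8)&(abs(q[:,1])<18);print('nest z',np.median(q[m,2]),m.sum())
    m=(abs(q[:,0]-24)<10)&(q[:,1]>25)&(q[:,1]<44)&(q[:,2]>30);print('tail',m.sum(),np.c_[q[m,1],q[m,2]].round(1)[::4].tolist())
q=S.inv().apply(P-C)
for x in range(-120,200,40):print(x,[int(max([0,*q[(abs(q[:,0]-x)<20)&(abs(q[:,1]-y)<20),2]])) for y in range(-160,170,40)])
print(ctrl.finger_overhang,GOAL.as_matrix().round(2));go(70,140)
E
```

```text
nest z 23.645839153574798 100
tail 68 [[26.6, 65.8], [40.5, 61.3], [32.1, 62.8], [43.0, 58.6], [35.5, 64.0], [27.4, 66.7], [35.5, 60.6], [27.9, 65.2], [36.0, 58.9], [28.6, 64.4], [37.2, 60.2], [28.7, 61.3], [40.3, 60.2], [31.7, 60.7], [43.5, 60.7], [35.2, 62.6], [39.6, 59.2]]
nest z 8.65173370868547 99
tail 64 [[29.8, 68.3], [34.8, 67.2], [25.2, 69.1], [35.4, 65.4], [25.3, 68.9], [34.7, 68.6], [26.6, 64.9], [34.9, 68.3], [26.0, 67.7], [35.5, 66.7], [25.9, 68.3], [35.6, 66.6], [26.6, 66.3], [36.2, 64.9], [26.1, 68.8], [35.8, 66.9]]
-120 [0, 0, 3, 5, 4, 5, 6, 6, 983]
-80 [6, 6, 7, 15, 13, 12, 8, 5, 5]
-40 [5, 6, 12, 24, 29, 26, 13, 6, 5]
0 [104, 105, 79, 79, 80, 67, 13, 87, 76]
40 [106, 107, 103, 79, 80, 69, 15, 88, 88]
80 [105, 105, 106, 5, 65, 9, 74, 87, 89]
120 [107, 106, 105, 5, 5, 6, 87, 89, 89]
160 [108, 104, 4, 4, 5, 4, 6, 84, 87]
19.0 [[-0.19  0.98  0.  ]
 [ 0.98  0.19  0.  ]
 [ 0.    0.   -1.  ]]
tip now(stn) [-297.4 -337.2  222. ] F [ 0.4  0.7 -0.3] w 87.6 t 0.1
turn/pi [-0.    -0.    -0.447] shift/80 [ 4.503 -4.408  1.031]
```

>>> arm_command --rows '[0, 0, 0, 0.9, -0.88, 0, -1, 0, 0, 0, 0.9, -0.88, 0, -1, 0, 0, 0, 0.9, -0.88, 0, -1, 0, 0, 0, 0.9, -0.88, 0, -1]'

```text
t: 0.5
ee_pos: [261.7, -493.8, 241.8]
orientation: [3.091, 0.56, -0.0]
ft_force: [-0.1, 0.1, 0.2]
width: 59.2
grasp_force: 0.0
```

>>> arm_command --rows '[0, 0, 0, 0.9, -0.88, 0, -1, 0, 0, 0, 0.9, -0.88, 0, -1, 0, 0, 0, 0.9, -0.88, 0, -1, 0, 0, 0, 0.9, -0.88, 0, -1]'

```text
t: 0.9
ee_pos: [304.5, -404.0, 241.9]
orientation: [3.09, 0.559, 0.0]
ft_force: [1.0, 0.2, 1.2]
width: 26.9
grasp_force: 0.0
```

>>> arm_command --rows '[0, 0, 0, 0.9, -0.88, 0, -1, 0, 0, 0, 0.9, -0.88, 0, -1, 0, 0, 0, 0.9, -0.88, 0, -1, 0, 0, 0, 0.9, -0.88, 0, -1]'

```text
t: 1.3
ee_pos: [347.5, -313.4, 242.0]
orientation: [3.09, 0.559, 0.001]
ft_force: [0.0, -0.6, 0.3]
width: 0.2
grasp_force: 0.0
```

>>> arm_command --rows '[0, 0, 0, 0.9, -0.88, 0, -1, 0, 0, 0, 0.9, -0.88, 0, -1, 0, 0, 0, 0.9, -0.88, 0, -1, 0, 0, 0, 0.9, -0.88, 0, -1]'

```text
t: 1.7
ee_pos: [390.3, -222.5, 241.8]
orientation: [3.09, 0.558, 0.0]
ft_force: [1.1, 0.1, 0.2]
width: 0.8
grasp_force: 0.0
```

>>> arm_command --rows '[0, 0, -0.22, 0.9, -0.88, 0.2, -1, 0, 0, -0.22, 0.9, -0.88, 0.2, -1, 0, 0, -0.22, 0.9, -0.88, 0.2, -1, 0, 0, -0.22, 0.9, -0.88, 0.2, -1, 0, 0, -0.22, 0.9, -0.88, 0.2, -1]'

```text
t: 2.2
ee_pos: [433.0, -132.3, 225.6]
orientation: [2.717, 1.576, -0.0]
ft_force: [0.7, 0.2, -0.0]
width: 0.7
grasp_force: 0.0
```

>>> arm_command --rows '[0, 0, -0.227, 0, 0, 0, -1, 0, 0, -0.227, 0, 0, 0, -1, 0, 0, -0.227, 0, 0, 0, -1, 0, 0, -0.227, 0, 0, 0, -1, 0, 0, -0.227, 0, 0, 0, -1]'

```text
t: 2.7
ee_pos: [432.9, -133.0, 225.7]
orientation: [1.997, 2.424, -0.0]
ft_force: [0.3, 0.0, -0.3]
width: 0.2
grasp_force: 0.0
```

Run:
```python
from h import *
go(33,90);print(ctrl.get_obs()['qpos'].round(2))
z=np.load('top1.npz');d=z['d'];P=pts('top',d)[d>0];q=S.inv().apply(P-PIV*[1,1,0])
m=(abs(q[:,0])<40)&(q[:,2]>85)&(q[:,1]>-150)&(q[:,1]<-50);print('box edge y',q[m,1].max(),q[m][np.argmax(q[m,1])])
m=(abs(q[:,0])<90)&(q[:,2]>80)&(q[:,1]<150)&(q[:,1]>40);print('box2',q[m][np.argmin(q[m,1])])
```

```text
tip now(stn) [ -0.5  65.9 206.7] F [ 0.3  0.  -0.3] w 0.2 t 2.7
turn/pi [0. 0. 0.] shift/80 [-0.409  0.005  1.46 ]
[-0.32  0.19  2.01 -0.    0.94 -0.52]
box edge y -86.99045766509528 [ 39.98662379 -86.99045767  87.70494568]
box2 [87.94515325 92.8766058  87.52924916]
```

>>> arm_command --rows '[0, 0, 0, -0.41, 0, 0.84, -1, 0, 0, 0, -0.41, 0, 0.84, -1, 0, 0, 0, -0.41, 0, 0.84, -1]'

```text
t: 3.0
ee_pos: [437.3, -165.1, 156.0]
orientation: [-2.003, -2.415, 0.003]
ft_force: [-0.2, -1.1, 0.4]
width: 0.5
grasp_force: 0.0
```

>>> arm_command --rows '[0, 0, 0, 0, 0, 0.4, -1, 0, 0, 0, 0, 0, 0.6, -1, 0, 0, 0, 0, 0, 0.7, -1, 0, 0, 0, 0, 0, 0.8, -1, 0, 0, 0, 0, 0, 0.84, -1]'

```text
t: 3.5
ee_pos: [439.2, -162.8, 91.5]
orientation: [2.001, 2.421, 0.0]
ft_force: [0.0, 0.5, -0.0]
width: 0.3
grasp_force: 0.0
```

>>> arm_command --rows '[0, 0, 0, 0, 0, 0.05, -1, 0, 0, 0, 0, 0, 0.1, -1, 0, 0, 0, 0, 0, 0.15, -1, 0, 0, 0, 0, 0, 0.2, -1, 0, 0, 0, 0, 0, 0.22, -1]'

```text
t: 4.0
ee_pos: [439.0, -162.2, 73.5]
orientation: [2.0, 2.422, 0.0]
ft_force: [-0.5, -0.2, 2.3]
width: 0.3
grasp_force: 0.8
```

Run:
```python
from h import *
go(33,43)
im,d=grab('top','top2');P=pts('top',d)
c=lambda im,x,y:cv2.resize(im[y:y+100,x:x+100],(400,400),interpolation=cv2.INTER_CUBIC)
b,_=grab('scene','scene2')
cv2.imwrite('pics/crop2.png',np.hstack([c(im,320,170),c(b,310,140)])[:,:,::-1])
```

```text
tip now(stn) [ 0.  35.9 54.5] F [-0.5 -0.2  2.3] w 0.3 t 4.0
turn/pi [ 0.  0. -0.] shift/80 [-0.037 -0.     0.144]
```

View pics/crop2.png

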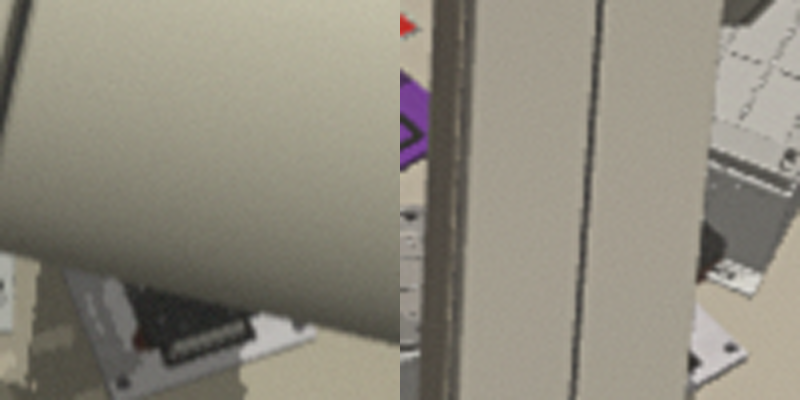

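>>> arm_command --rows '[0, 0, 0, -0.02, 0, 0.04, -1, 0, 0, 0, -0.04, 0, 0.08, -1, 0, 0, 0, -0.06, 0, 0.12, -1, 0, 0, 0, -0.075, 0, 0.155, -1, 0, 0, 0, -0.075, 0, 0.155, -1]'

```text
t: 4.6
ee_pos: [439.8, -168.3, 60.8]
orientation: [-2.0, -2.422, 0.0]
ft_force: [0.6, 0.2, -0.9]
width: 0.3
grasp_force: 0.1
```

>>> arm_command --rows '[0, 0, 0, 0, 0, 0, -1]'

```text
t: 4.7
ee_pos: [439.8, -168.2, 61.1]
orientation: [-2.0, -2.422, 0.0]
ft_force: [-0.2, 0.2, -0.3]
width: 0.3
grasp_force: 0.0
```

>>> arm_command --rows '[0, 0, 0, 0, 0, -0.5, -1, 0, 0, 0, 0, 0, -1, -1, 0, 0, 0, 0, 0, -1, -1]'

```text
t: 5.0
ee_pos: [442.7, -169.3, 145.3]
orientation: [1.996, 2.417, 0.004]
ft_force: [0.8, 0.4, -0.5]
width: 0.5
grasp_force: 0.0
```

>>> arm_command --rows '[0, 0, 0, 0, 0, -0.6, -1, 0, 0, 0, 0, 0, -0.6, -1, 0, 0, 0, 0, 0, -0.6, -1]'

```text
t: 5.3
ee_pos: [440.4, -168.3, 189.6]
orientation: [1.999, 2.421, 0.001]
ft_force: [-0.2, -0.5, -0.0]
width: 0.5
grasp_force: 0.0
```

```bash
cat >> h.py <<'E'
def wrist(tag):
    o=ctrl.get_obs();im,d=grab('wrist',tag);p=ctrl.camera_params('wrist');K=p['camera_matrix'];v,u=np.mgrid[:420,:560]
    c=np.stack([(u-K[0,2])/K[0,0]*d,(v-K[1,2])/K[1,1]*d,d,np.ones_like(d)],-1)@p['tool_from_camera'].T
    w=Ro.from_rotvec(o['orientation']).apply(c[...,:3].reshape(-1,3))+o['ee_pos']
    return im,S.inv().apply(w-PIV*[1,1,0]).reshape(420,560,3),d
E
python3 - <<'E'
from h import *
print(ctrl.camera_params('wrist')['tool_from_camera'].round(2));go(-58,150)
im,q,d=wrist('w1')
hsv=cv2.cvtColor(im,cv2.COLOR_RGB2HSV)
red=((hsv[...,0]<8)|(hsv[...,0]>172))&(hsv[...,1]>120)&(d>0)
p=q[red&(abs(q[...,0])<35)&(abs(q[...,1])<80)];print(len(p))
if len(p):print(np.percentile(p,[2,50,98],axis=0).round(1),'fit y(z)',np.polyfit(p[:,2],p[:,1],1))
E
```

```text
[[-0.0000e+00 -9.6000e-01 -2.8000e-01  7.6820e+01]
 [ 1.0000e+00 -0.0000e+00 -0.0000e+00  1.0000e-01]
 [-0.0000e+00 -2.8000e-01  9.6000e-01 -1.4397e+02]
 [ 0.0000e+00  0.0000e+00  0.0000e+00  1.0000e+00]]
tip now(stn) [  0.2  29.7 170.6] F [-0.2 -0.5 -0. ] w 0.5 t 5.3
turn/pi [ 0.001  0.    -0.   ] shift/80 [-1.096e+00 -1.000e-03  2.590e-01]
1355
[[-17.6 -23.3  78. ]
 [  3.3  40.1 205.9]
 [ 25.3  41.  225.4]] fit y(z) [  0.43315974 -51.53021048]
```

View pics/w1.png

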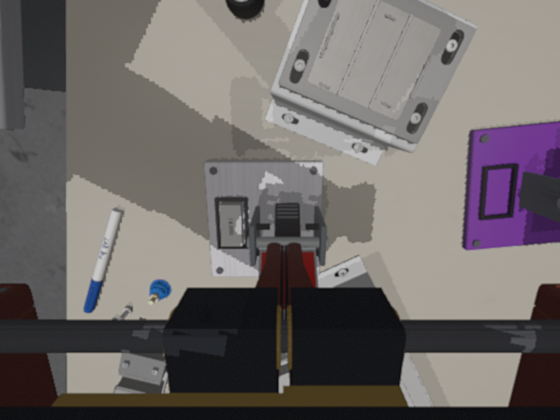

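The wrist view shows the body running along station x, the block still in the nest (232,222), and part of the raised red paddle at (265–315, 265), mostly hidden by the fingers. I'll fit the paddle angle from this frame.

Run:
```python
from h import *
z=np.load('w1.npz');im,d=z['im'],z['d'];p=ctrl.camera_params('wrist');K=p['camera_matrix'];o=ctrl.get_obs();v,u=np.mgrid[:420,:560]
c=np.stack([(u-K[0,2])/K[0,0]*d,(v-K[1,2])/K[1,1]*d,d,np.ones_like(d)],-1)@p['tool_from_camera'].T
q=S.inv().apply(Ro.from_rotvec(o['orientation']).apply(c[...,:3].reshape(-1,3))+o['ee_pos']-PIV*[1,1,0]);h=cv2.cvtColor(im,cv2.COLOR_RGB2HSV).reshape(-1,3)
m=((h[:,0]<8)|(h[:,0]>172))&(h[:,1]>120)&(d.ravel()>0)&(q[:,2]<135)&(abs(q[:,0])<30)&(q[:,1]<10)
p=q[m];print(len(p),np.percentile(p,[2,50,98],axis=0).round(1),np.degrees(np.arctan2(np.median(p[:,2])-65,-np.median(p[:,1]))))
k=np.polyfit(p[:,2],p[:,1],1);print(k,np.degrees(np.arctan(1/-k[0])))
```

```text
337 [[-19.5 -25.5  75.9]
 [ 20.7 -13.7  84.9]
 [ 25.   -7.4  99.9]] 55.388629960328316
[-0.74222932 49.22210129] 53.41611204297881
```

>>> arm_command --rows '[0, 0, 0, -0.6, 0, 0, -1, 0, 0, 0, -1, 0, 0, -1, 0, 0, 0, -1, 0, 0, -1]'

```text
t: 5.65
ee_pos: [455.5, -249.4, 187.8]
orientation: [-2.003, -2.42, 0.001]
ft_force: [0.6, 0.6, 0.5]
width: 0.7
grasp_force: 0.0
```

>>> arm_command --rows '[0, 0, 0, -0.15, 0, 0, -1, 0, 0, 0, -0.15, 0, 0, -1, 0, 0, 0, -0.15, 0, 0.5, -1, 0, 0, 0, -0.15, 0, 0.88, -1, 0, 0, 0, -0.15, 0, 0.88, -1]'

```text
t: 6.15
ee_pos: [454.7, -256.1, 115.4]
orientation: [-1.994, -2.417, 0.002]
ft_force: [0.4, 0.3, 0.2]
width: 0.4
grasp_force: 0.0
```

Run:
```python
from h import *
go(-10,100)
```

```text
tip now(stn) [ -2.5 -59.2  96.4] F [0.4 0.3 0.2] w 0.4 t 6.15
turn/pi [-0.002 -0.002 -0.   ] shift/80 [ 0.616  0.031 -0.041]
```

>>> arm_command --rows '[0, 0, 0, 0.07, 0, 0, -1, 0, 0, 0, 0.14, 0, 0, -1, 0, 0, 0, 0.21, 0, 0, -1, 0, 0, 0, 0.28, 0, 0, -1, 0, 0, 0, 0.35, 0, 0, -1]'

```text
t: 6.65
ee_pos: [452.5, -230.6, 119.7]
orientation: [1.999, 2.421, 0.0]
ft_force: [-0.0, -1.5, 0.2]
width: 0.4
grasp_force: 0.4
```

>>> arm_command --rows '[0, 0, 0, 0.07, 0, 0, -1, 0, 0, 0, 0.14, 0, 0, -1, 0, 0, 0, 0.21, 0, 0, -1, 0, 0, 0, 0.28, 0, 0, -1, 0, 0, 0, 0.35, 0, 0, -1]'

```text
t: 7.15
ee_pos: [446.7, -203.0, 118.8]
orientation: [-2.0, -2.422, 0.0]
ft_force: [-0.2, -1.1, -0.6]
width: 0.5
grasp_force: 0.5
```

Run:
```python
from h import *
go(20,100)
```

```text
tip now(stn) [-0.2 -5.6 99.8] F [-0.2 -1.1 -0.6] w 0.5 t 7.15
turn/pi [-0. -0. -0.] shift/80 [ 0.32   0.003 -0.003]
```

>>> arm_command --rows '[0, 0, 0, 0.085, 0, -0.01, -1, 0, 0, 0, 0.17, 0, -0.015, -1, 0, 0, 0, 0.24, 0, 0.03, -1, 0, 0, 0, 0.31, 0, 0.085, -1, 0, 0, 0, 0.36, 0, 0.155, -1]'

```text
t: 7.65
ee_pos: [441.3, -174.6, 106.1]
orientation: [-2.0, -2.423, -0.0]
ft_force: [0.7, 0.4, 0.9]
width: 0.6
grasp_force: 0.4
```

>>> arm_command --rows '[0, 0, 0, 0.05, 0, 0.08, -1, 0, 0, 0, 0.085, 0, 0.145, -1, 0, 0, 0, 0.12, 0, 0.2, -1, 0, 0, 0, 0.13, 0, 0.23, -1, 0, 0, 0, 0.13, 0, 0.23, -1]'

```text
t: 8.15
ee_pos: [439.1, -164.8, 87.6]
orientation: [-2.0, -2.422, 0.0]
ft_force: [-0.3, 0.1, -0.2]
width: 0.4
grasp_force: 0.0
```

Run:
```python
from h import *
go(38,66.5)
```

```text
tip now(stn) [-0.4 33.4 68.6] F [-0.3  0.1 -0.2] w 0.4 t 8.15
turn/pi [-0. -0. -0.] shift/80 [0.057 0.005 0.026]
```

>>> arm_command --rows '[0, 0, 0, 0.08, 0, 0.01, -1, 0, 0, 0, 0.12, 0, 0.02, -1, 0, 0, 0, 0.12, 0, 0.03, -1, 0, 0, 0, 0.12, 0, 0.03, -1]'

```text
t: 8.55
ee_pos: [437.8, -155.3, 86.6]
orientation: [2.0, 2.422, 0.0]
ft_force: [-2.5, 0.9, 11.6]
width: 0.4
grasp_force: 5.8
```

>>> arm_command --rows '[0, 0, 0, 0, 0, -0.5, -1, 0, 0, 0, 0, 0, -1, -1, 0, 0, 0, 0, 0, -1, -1]'

```text
t: 8.85
ee_pos: [440.3, -156.4, 169.9]
orientation: [1.995, 2.417, 0.004]
ft_force: [0.0, -0.7, -0.1]
width: 0.5
grasp_force: 0.0
```

>>> arm_command --rows '[0, 0, 0, -0.5, 0, -0.7, -1, 0, 0, 0, -1, 0, -0.7, -1, 0, 0, 0, -1, 0, -0.7, -1]'

```text
t: 9.15
ee_pos: [455.3, -238.3, 224.0]
orientation: [1.998, 2.415, 0.001]
ft_force: [0.4, 0.5, -0.3]
width: 0.5
grasp_force: 0.0
```

Run:
```python
from h import *
im,q,d=wrist('w2');go(0,200)
h=cv2.cvtColor(im,cv2.COLOR_RGB2HSV)
m=(abs(h[...,0].astype(int)-60)<25)&(h[...,1]>90)&(d>0)&(abs(q[...,0])<30)&(abs(q[...,1]-36)<40)
p=q[m];print(len(p),np.percentile(p,[2,50,98],axis=0).round(1));k=np.polyfit(p[:,1],p[:,2],1);print('slope deg',np.degrees(np.arctan(k[0])))
```

```text
tip now(stn) [  0.3 -39.7 203.4] F [ 0.4  0.2 -1.1] w 0.3 t 9.2
turn/pi [ 0.001  0.001 -0.001] shift/80 [ 0.496 -0.006  0.042]
2836 [[-17.8  10.2  66.9]
 [  3.8  34.9  68.3]
 [ 25.   57.8  69.9]]
slope deg -0.015132576582854732
```

View pics/w2.png

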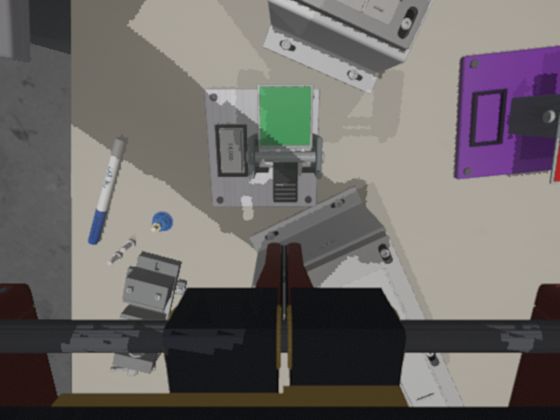

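The green face is up at (285,115), level (slope about 0°, z about 68 mm). The block is still in its nest at (232,150), and the robot is clear.

```bash
python3 -c "
from workcell import ctrl
print(ctrl.close_job())"
```

```text
the job is handed in; nothing more can be done
None
```

The loaded station's flag is flipped right over and lies level with green up, its block is still in the nest, nothing else was touched, and the job is handed in.

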